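# Open the dispensing pump head and hold it open

## Task

I am about to lay new tubing in the dispensing pump: press its red stop button fully down and let it come back up so the rotor cannot start, then swing the cam lever up until it stands upright, where the orange clamping jaw is at its highest (farther over it sinks again). Keep hold of the lever there: the program finishes with the gripper still holding it, because the lever springs shut when let go. Leave the green start button and the other things on the bench alone.

Things in the scene. Friction and masses are not known exactly. Their poses are not given: they have to be found in the camera images.
- pump: Peristaltic dispensing pump, fixed: white case, blue top, 210 deep (its x) x 180 (its y), top 141.5 mm high, display at the rear to 175. Origin under the case's centre. Front looks along its -x, to the robot's left (yaw -1.57 +-0.25). There, centred at y -30, is the aluminium pump head: x -105 to -173, 92 wide, 30 to 188 high, spring cups to 206; in it the orange jaw over the rotor
- stop_button (a joint): Red stop button, 28 mm across: travel in m, 0 up, 0.006 fully down; spring, about 5 N when fully down. Comes up by itself
- stop_button_top (a point): Centre of the top face of the red stop button, on top of the case at pump x -55, y +55, 163.5 mm above the bench when up; the button goes straight down. Its black collar is 44 mm across and 10 mm lower than the top face
- start_button (a joint): Green start button, like the red one: 0 up, 0.006 fully down. Not to be pressed
- start_button_top (a point): Centre of the top face of the green start button, at pump x -55, y -10, 65 mm beside the red one, same height
- cam_lever (a joint): Turn of the cam lever in rad about the level camshaft along the pump's x: 0 shut (lever about level, pointing along the pump's +y, 1.7 degrees below level), grows as it swings up; 1.6 upright, where the cam lifts most; stop at 2.3, leaning to the pump's -y. A spring always drives it back to 0: about 5 N at the grip when shut, 4 N upright
- lever_grip (a point): Middle of the yellow round grip on the end of the cam lever: 20 mm diameter, 50 long, its axis along the pump's x, standing forward from the arm, free all round. It circles the camshaft at 95 mm radius and turns with the lever (does not spin on it). The steel arm, 9 mm thick, lies behind it: its front is 20 to 25 mm from this point
- cam_axis (a point): Point on the camshaft's axis in front of the head, level with the middle of the grip (95 mm from lever_grip, in the plane in which the grip circles): 138 mm above the bench, at pump x -211, y -30. Fixed to the pump
- clamp_jaw (a joint): Lift in m of the orange clamping jaw, raised by the cam lever's eccentric against springs: 0 shut, about 0.0082 at its highest with the lever upright, less again beyond
- wash_bottle: White wash bottle with red cap and spout, 68 mm diameter, 185 mm high, origin under its centre. Leave alone
- tube_rack: Blue rack with orange-capped tubes, 75 x 150 mm, 116 mm high, origin under its centre. Leave alone
- sample_jar: Cream jar with orange lid, 68 mm diameter, 85 mm high, origin under its centre. Leave alone

How it is judged:
By the outcome, as a careful person would: the job done as asked, in the order asked, and still so for the second after the job is handed in, while the arm keeps its last pose, push and grip.
It also fails if it takes over 48 s, if anything falls off the work surface, if the arm or the gripper's body presses on something with over 40 N, if the wrist force passes 120 N, or if a joint passes its speed limit or range.

## Robot

A 6-joint arm with a two-finger parallel gripper is mounted at the origin on the work surface. World frame = base frame: x ahead of the robot, y to its left, z up, the work surface at z = 0. Lengths are in m, angles in rad, forces in N, time in s.
With the tool pointing down it reaches from about 0.3 to 0.775 m from the base axis. Payload 14.6 kg.
Tool frame: the origin (TCP) lies at the very end of the fingers, on their centre line; the grasp point (between the pads) lies 19 mm behind it (manip.grasp_offset is the distance from the TCP to the grasp point, in m); x points along the fingers, z is the direction in which the jaws open and shut, and the axes are right-handed (so a half turn about x gives the same grasp; the last joint's range is limited). The gripper opens to 94 mm and grips with 3 to 60 N. Pads are 16 mm wide; open, the fingers measure 119 mm over their backs; the gripper's body (75 mm by 177 mm) begins 78 mm behind the grasp point.
Start: joints at [1.114, 0.3, 1.521, -0, 1.321, -0.067], TCP at [0.209, 0.509, 0.205] pointing down, gripper open.
Joint ranges: [-3.03, 3.03], [-0.79, 2.21], [0.23, 2.52], [-1.04, 4.18], [0, 3.07], [-2.55, 2.55]. Speed limits (rad/s): [2.22, 2.22, 2.57, 3.14, 3.14, 3.14].

## Interface

Orientations are given as a unit quaternion [w, x, y, z].
In Python, from plant import readout, vision, order, manip gives the robot as it stands. The module is installed in compiled form; this text tells all that it offers.
- The arm moves only by the tool drive_tool, never from a script. Its argument "steps" is a list of rows, each a list of 6 numbers: the shift along the tool's x, y, z in m, then the turn, a rotation vector about the tool's x, y, z in degrees. A call has 1 to 12 rows; each row is the pose to reach, as a shift and turn from the pose measured when the call began, along the tool's axes at that moment; what a row does not reach only later rows make up. A row lasts 1/8 s, in which the tool goes at most 62.5 mm and 10.7 degrees, less where a joint would pass 70% of its speed; a pose out of reach is approached as far as the arm can. A call with a gripper value outside its range is refused whole. "hand" is the gripper command: -1 is fully open, 1 is shut, values between are in proportion, set as the call begins (left out, the last holds). The fingers move at their own pace and stop on an object; "squeeze" is the grip in N (left out, the last holds). Time passes only in rows, so rows that repeat a pose let the fingers close. It gives the time, the measured TCP pose, the force and the opening at its end, in the units of the state.
- readout.state(): the state, without advancing time (a new reading comes with each control period).
- vision.grab_frame(name): name is "side" or "top" or "wrist"; returns a dict with "image" (420x560x3 uint8, red, green, blue), "camera_matrix" (3x3 intrinsics, pixels), "world_from_camera" (4x4, takes a point from camera to world coordinates). Camera axes: x right, y down, z forward; pixel columns grow to the right and rows downward; lengths in m; the calibration is good to about 2 mm. A picture is of the moment at which its call begins. There is no depth.
- order.sign_off(): hands the job in, once; it reports no verdict.
The state is a dict: "clock": time; "joint_positions": joint angles; "dq": joint speeds; "joint_torque": joint torques, N m; "position": TCP position; "tcp_rot": TCP orientation; "force": force on the tool from outside, world axes, zero at the start; "moment": the same for the moment, N m; "gripper_width": opening from 0.0 (shut) to 1.0 (fully open).
Only numpy, scipy, OpenCV 4.12 (cv2) and the standard library are available. Lean on these libraries where they do the work, as an engineer would, in place of code of your own. Each camera call takes 0.05 s, during which the arm holds its last target. There are 200 camera calls.

## Working session

There is one attempt and no reset: what is moved stays moved. The work goes in short steps, Python scripts to look and compute and a tool call to move; the robot and the scene stay as the last step left them, time stands still between calls to the robot, and variables do not carry over. Pictures are saved under pics/ and viewed, about 8 in all and at most 12, crops included, and the job is handed in when it is done.

Besides the shell and the picture viewer there is one more tool, called as a command line: name --pt "numbers of a row" for each row, then --argument value for the rest. drive_tool: Moves the arm, as the interface text tells. Its arguments: {"type":"object","properties":{"steps":{"type":"array","items":{"type":"array","items":{"type":"number"}}},"hand":{"type":"number"},"squeeze":{"type":"number"}},"required":["steps"]}

```bash
mkdir -p pics; cat > h.py <<'E'
import numpy as np, cv2
from plant import readout, vision, order, manip
from scipy.spatial.transform import Rotation as R
def snap(n,f):
    d=vision.grab_frame(n); cv2.imwrite('pics/'+f,d['image'][:,:,::-1]); np.savez('pics/'+f+'.npz',**d); return d
def ray(d,u,v):
    T=d['world_from_camera']; r=T[:3,:3]@np.linalg.inv(d['camera_matrix'])@[u,v,1]; return T[:3,3],r
def onz(d,u,v,z):
    o,r=ray(d,u,v); return o+r*(z-o[2])/r[2]
def proj(d,p):
    T=d['world_from_camera']; c=T[:3,:3].T@(np.array(p)-T[:3,3]); q=d['camera_matrix']@c; return q[:2]/q[2]
def rot(): 
    q=readout.state()['tcp_rot']; return R.from_quat([q[1],q[2],q[3],q[0]])
E
python3 - <<'E'
from h import *
a=snap('top','t1.png')['image'];b=snap('side','s1.png')['image']
cv2.imwrite('pics/c1.png',cv2.resize(np.vstack([a,b]),(560,600) if 0 else (448,600))[:,:,::-1])
print(readout.state()); print(rot().as_matrix())
for n in('t1','s1'):
    d=np.load(f'pics/{n}.png.npz'); print(d['camera_matrix'][0],d['world_from_camera'])
E
```

```text
{'clock': 0.1, 'joint_positions': array([ 1.11441237e+00,  3.00424546e-01,  1.52151523e+00,  1.29839018e-05,
        1.32068654e+00, -6.65941745e-02]), 'dq': array([ 0.00129535, -0.00071787, -0.00163737, -0.00066163,  0.00115216,
       -0.00146197]), 'joint_torque': array([ 2.76615159e-03, -5.32648158e+01, -3.53280330e+01,  7.09831389e-02,
        2.35075923e-02, -1.03537241e-04]), 'position': array([0.20889131, 0.50853764, 0.20493972]), 'tcp_rot': array([ 0.58704762, -0.39388028,  0.58768494,  0.39352233]), 'force': array([-0.29175087,  0.38407508, -0.8237798 ]), 'moment': array([-0.04029613,  0.03414195, -0.00430779]), 'gripper_width': 0.9995440286744512}
[[-4.66832700e-04 -9.24987720e-01  3.79996710e-01]
 [-9.22325233e-04  3.79996988e-01  9.24987264e-01]
 [-9.99999466e-01  8.13337477e-05 -1.03053453e-03]]
[410.3599171    0.         282.03927685] [[ 2.67149771e-03 -9.96420633e-01  8.44913287e-02  4.86335742e-01]
 [-9.99614809e-01 -3.26907659e-04  2.77511453e-02  6.96104744e-02]
 [-2.76241929e-02 -8.45329205e-02 -9.96037695e-01  1.10252368e+00]
 [ 0.00000000e+00  0.00000000e+00  0.00000000e+00  1.00000000e+00]]
[442.71701846   0.         280.44372817] [[ 0.73783098 -0.43541512  0.51577041  0.12043325]
 [-0.67491587 -0.48688215  0.55446761 -0.40411563]
 [ 0.00969582 -0.75720502 -0.65310531  0.68943172]
 [ 0.          0.          0.          1.        ]]
```

View pics/t1.png

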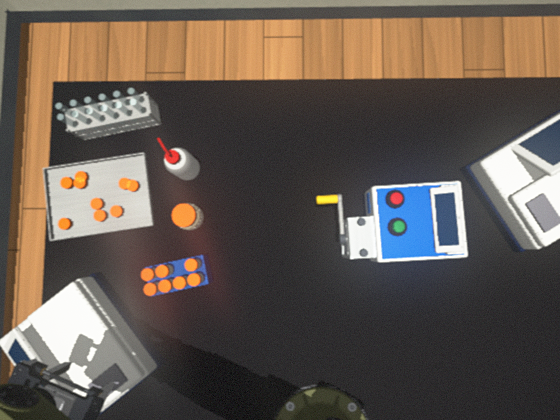

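View pics/s1.png

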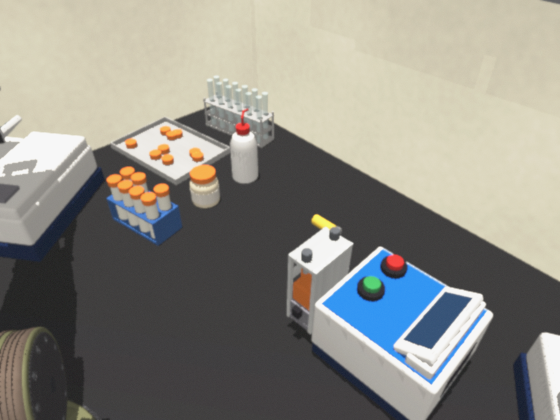

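The top view shows the red button at (396,198), green at (398,227) and the yellow grip at (327,200). In the side view they are at (395,264), (371,287) and (323,223). The space around the pump is free.

```bash
python3 - <<'E'
from h import *
def cen(d,col,box):
    h=cv2.cvtColor(d['image'],cv2.COLOR_RGB2HSV); m=np.zeros(h.shape[:2],bool)
    H,S,V=[h[...,i].astype(int) for i in range(3)]
    m=(S>130)&(V>70)&({'r':(H<6)|(H>174),'g':(H>50)&(H<80),'y':(H>22)&(H<35)}[col])
    x0,x1,y0,y1=box; k=np.zeros_like(m);k[y0:y1,x0:x1]=m[y0:y1,x0:x1]
    v,u=np.nonzero(k); return u.mean(),v.mean(),len(u),u.min(),u.max(),v.min(),v.max()
t=np.load('pics/t1.png.npz');s=np.load('pics/s1.png.npz')
B={'r':((380,412,185,212),(375,415,248,280)),'g':((382,415,215,240),(355,390,272,300)),'y':((305,350,190,212),(300,345,205,240))}
P={}
for c in 'rgy':
    a=cen(t,c,B[c][0]);b=cen(s,c,B[c][1]);print(c,a,b)
    o1,r1=ray(t,*a[:2]);o2,r2=ray(s,*b[:2])
    A=np.c_[r1,-r2];x=np.linalg.lstsq(A,o2-o1,rcond=None)[0]
    p,q=o1+x[0]*r1,o2+x[1]*r2
    z={'r':.161,'g':.161,'y':.135}[c]
    P[c]=onz(t,*a[:2],z); print((p+q)/2,np.linalg.norm(p-q),P[c],onz(s,*b[:2],z))
d=P['g']-P['r'];print('dist',np.linalg.norm(d[:2]),'yaw',np.arctan2(-d[1],-d[0])-np.pi/2)
L={'r':(-.055,.055),'g':(-.055,-.01),'y':(-.211,.065)}
L['g']=(-.055,-.01)
X=np.array([L[c] for c in 'rgy']);Y=np.array([P[c][:2] for c in 'rgy'])
xm,ym=X.mean(0),Y.mean(0);Hc=(X-xm).T@(Y-ym);yaw=np.arctan2(Hc[0,1]-Hc[1,0],Hc[0,0]+Hc[1,1])
Rm=np.array([[np.cos(yaw),-np.sin(yaw)],[np.sin(yaw),np.cos(yaw)]]);org=ym-Rm@xm
print('yaw',yaw,'org',org,'res',(X@Rm.T+org-Y))
for n,q in dict(red=(-.055,.055),grip=(-.211,.065),cam=(-.211,-.03)).items(): print(n,Rm@q+org)
E
```

```text
r (np.float64(396.0472440944882), np.float64(197.75590551181102), 127, np.int64(390), np.int64(402), np.int64(192), np.int64(204)) (np.float64(394.6875), np.float64(262.2375), 240, np.int64(386), np.int64(404), np.int64(254), np.int64(270))
[ 0.59825896 -0.16624544  0.15872849] 0.0004028309243538016 [ 0.5978542  -0.16551998  0.161     ] [ 0.59638911 -0.16738521  0.161     ]
g (np.float64(398.5773195876289), np.float64(226.05154639175257), 97, np.int64(394), np.int64(404), np.int64(221), np.int64(231)) (np.float64(371.51851851851853), np.float64(283.8333333333333), 216, np.int64(363), np.int64(380), np.int64(277), np.int64(291))
[ 0.53308806 -0.17031312  0.15966451] 0.00018442438942520688 [ 0.53295879 -0.16990318  0.161     ] [ 0.53212509 -0.1709589   0.161     ]
y (np.float64(326.48837209302326), np.float64(199.1046511627907), 172, np.int64(316), np.int64(337), np.int64(195), np.int64(204)) (np.float64(321.25748502994014), np.float64(221.5449101796407), 167, np.int64(312), np.int64(334), np.int64(215), np.int64(227))
[ 0.59569416 -0.00682701  0.14390365] 0.0029698556648701177 [ 0.59782083 -0.0085644   0.135     ] [6.02175242e-01 5.22884406e-04 1.35000000e-01]
dist 0.06504327384254517 yaw -1.5033562859751077
yaw -1.505485323738731 org [ 0.54660609 -0.22382743] res [[ 4.50750641e-05  1.64844451e-04]
 [ 7.90717413e-05  3.05843322e-04]
 [-1.24146805e-04 -4.70687774e-04]]
red [ 0.59789928 -0.16535514]
grip [ 0.59769668 -0.00903509]
cam [ 0.50289922 -0.01523522]
```

All three features agree with the pump drawing to within 0.5 mm, and the red–green spacing measures 65.04 mm. The pump yaw is -1.5055. Next I move above the red button with the gripper shut and the jaws turned to the pump's y.

drive_tool --pt "-0.055 0 0 0 0 0" --pt "-0.055 -0.616 -0.475 64 0 0" --pt "-0.055 -0.616 -0.475 64 0 0" --pt "-0.055 -0.616 -0.475 64 0 0" --pt "-0.055 -0.616 -0.475 64 0 0" --pt "-0.055 -0.616 -0.475 64 0 0" --pt "-0.055 -0.616 -0.475 64 0 0" --pt "-0.055 -0.616 -0.475 64 0 0" --pt "-0.055 -0.616 -0.475 64 0 0" --pt "-0.055 -0.616 -0.475 64 0 0" --pt "-0.055 -0.616 -0.475 64 0 0" --pt "-0.055 -0.616 -0.475 64 0 0" --hand 1 --squeeze 20

```text
clock: 1.6
position: [0.5536, -0.0886, 0.2601]
tcp_rot: [0.706, -0.023, 0.707, 0.022]
force: [1.4, 0.8, 1.1]
gripper_width: 0.006
```

```bash
cat > go.py <<'E'
from h import *
import sys
# usage: go.py x y z tilt_deg : shift/turn from present TCP pose to TCP target, tilt about pump x (down=0)
def delta(p,tilt):
    yaw=-1.5055; ex=np.array([np.cos(yaw),np.sin(yaw),0]); ey=np.array([-np.sin(yaw),np.cos(yaw),0]); ez=np.array([0,0,1.])
    G=np.c_[-ez,np.cross(ey,-ez),ey]
    T=R.from_rotvec(ex*np.radians(tilt))*R.from_matrix(G); r=rot()
    return np.r_[r.inv().apply(np.array(p)-readout.state()['position']),(r.inv()*T).as_rotvec(degrees=True)]
if __name__=='__main__':
    a=list(map(float,sys.argv[1:])); s=readout.state()
    print(s['clock'],s['position'].round(4),s['force'].round(1),s['gripper_width'].round(3),s['joint_positions'].round(2))
    print(delta(a[:3],a[3]).round(4))
E
python3 go.py .598 -.1655 .175 0
```

```text
Traceback (most recent call last):
  File "go.py", line 11, in <module>
    print(s['clock'],s['position'].round(4),s['force'].round(1),s['gripper_width'].round(3),s['joint_positions'].round(2))
                                                                ^^^^^^^^^^^^^^^^^^^^^^^^
AttributeError: 'float' object has no attribute 'round'
```

```bash
sed -i "s/s\['gripper_width'\].round(3)/round(s['gripper_width'],3)/" go.py; python3 go.py .598 -.1655 .260 0
```

```text
1.6 [ 0.5536 -0.0886  0.2601] [1.4 0.8 1.1] 0.006 [-0.22  0.29  1.41 -0.    1.44 -0.29]
[ 0.0002 -0.0795  0.0394 -0.0878 -0.0437  0.0398]
```

drive_tool --pt "0 -0.0795 0.0395 0 0 0" --pt "0 -0.0795 0.0395 0 0 0" --pt "0.04 -0.0795 0.0395 0 0 0" --pt "0.085 -0.0795 0.0395 0 0 0" --pt "0.085 -0.0795 0.0395 0 0 0" --pt "0.085 -0.0795 0.0395 0 0 0"

```text
clock: 2.35
position: [0.5987, -0.1656, 0.1771]
tcp_rot: [0.707, -0.023, 0.706, 0.022]
force: [0.3, -0.4, 1.6]
gripper_width: 0.003
```

```bash
python3 go.py .598 -.1655 .157 0; python3 -c "
from h import *
d=snap('side','s2.png')['image'];cv2.imwrite('pics/c2.png',cv2.resize(d[150:360,250:530],None,fx=2.5,fy=2.5)[:,:,::-1])"
```

```text
2.35 [ 0.5987 -0.1656  0.1771] [ 0.3 -0.4  1.6] 0.003 [-0.33  0.48  1.34 -0.    1.32 -0.39]
[ 0.0201  0.0002 -0.0007 -0.078   0.0623  0.0843]
```

View pics/c2.png

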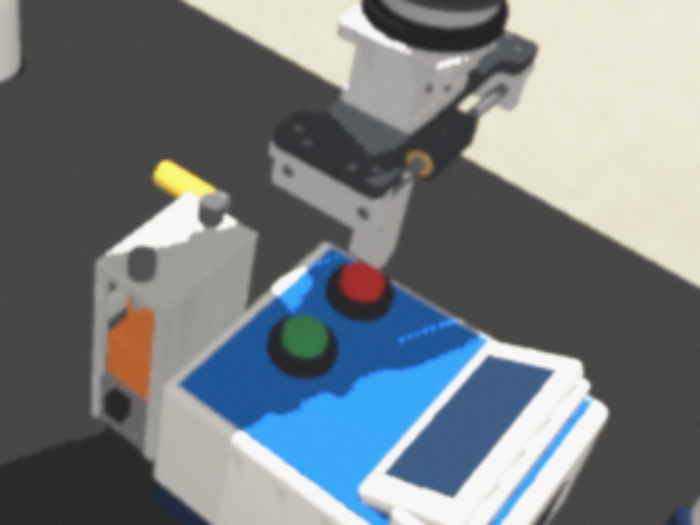

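The fingertips are at about crop (372,262), just above the red button at (362,282). I check the sideways offset against the projection.

```bash
python3 -c "
from h import *
d=np.load('pics/s2.png.npz')
for p in [(.5987,-.1656,.1771),(.598,-.1655,.1635),(.5987,-.1656,.19)]: print((proj(d,p)-[250,150])*2.5)
T=d['world_from_camera'];print(np.linalg.norm(T[:3,3]-[.598,-.166,.16]))
"
```

```text
[366.07234839 260.16486265]
[361.53121352 275.17026235]
[369.73333954 246.01045074]
0.7517093790131898
```

Both agree with the projection to within about 2–4 mm, so I press.

drive_tool --pt "0.012 0 -0.0007 0 0 0" --pt "0.016 0 -0.0007 0 0 0" --pt "0.0205 0 -0.0007 0 0 0" --pt "0.0205 0 -0.0007 0 0 0" --pt "0.0205 0 -0.0007 0 0 0"

```text
clock: 3.02
position: [0.5983, -0.1658, 0.1577]
tcp_rot: [0.708, -0.023, 0.706, 0.022]
force: [-1.8, 1.2, 8.1]
gripper_width: 0.006
```

```bash
python3 go.py .598 -.1655 .157 0
```

```text
3.025 [ 0.5983 -0.1658  0.1577] [-1.8  1.2  8.1] 0.006 [-0.33  0.49  1.36 -0.    1.28 -0.39]
[ 0.0007  0.0003 -0.0003 -0.0751  0.1615  0.1254]
```

drive_tool --pt "0.0015 0 0 0 0 0" --pt "0.002 0 0 0 0 0" --pt "0.002 0 0 0 0 0"

```text
clock: 3.4
position: [0.5985, -0.1658, 0.1576]
tcp_rot: [0.708, -0.024, 0.705, 0.022]
force: [-6.8, 2.2, 15.0]
gripper_width: 0.005
```

```bash
python3 go.py .5977 -.009 .26 0
```

```text
3.4 [ 0.5985 -0.1658  0.1576] [-6.8  2.2 15. ] 0.005 [-0.33  0.49  1.36 -0.    1.28 -0.39]
[-0.1028  0.1563  0.0097 -0.0735  0.2314  0.1591]
```

The button bottomed: z stayed at 0.1576 while the force rose to 15 N. Now I lift off, move over the grip and open.

drive_tool --pt "-0.05 0 0 0 0 0" --pt "-0.1 0 0 0 0 0" --pt "-0.103 0.0563 0 0 0 0" --pt "-0.103 0.156 0 0 0 0" --pt "-0.103 0.156 0 0 0 0" --pt "-0.103 0.156 0 0 0 0"

```text
clock: 4.15
position: [0.5879, -0.0077, 0.2602]
tcp_rot: [0.708, -0.025, 0.705, 0.023]
force: [0.5, 0.7, -0.4]
gripper_width: 0.002
```

drive_tool --pt "0 0 0 0 0 0" --pt "0 0 0 0 0 0" --pt "0 0 0 0 0 0" --pt "0 0 0 0 0 0" --hand -1

```text
clock: 4.65
position: [0.5879, -0.0082, 0.2601]
tcp_rot: [0.708, -0.024, 0.705, 0.023]
force: [0.2, -0.1, 0.3]
gripper_width: 0.394
```

```bash
python3 go.py .5977 -.009 .116 0; python3 -c "
from h import *
snap('wrist','w1.png');snap('side','s3.png')
d=np.load('pics/s3.png.npz');h=cv2.cvtColor(d['image'],cv2.COLOR_RGB2HSV)
m=((h[...,0]<6)|(h[...,0]>174))&(h[...,1]>130)&(h[...,2]>70);m[:248]=0;m[280:]=0;m[:,:375]=0;m[:,415:]=0
v,u=np.nonzero(m);print(u.mean(),v.mean(),len(u),v.min())
d=np.load('pics/w1.png.npz')
for p in [(.5977,-.009,.1352),(.5977-.0016,-.009+.025,.1352)]: print(proj(d,p))"
```

```text
4.65 [ 0.5879 -0.0082  0.2601] [ 0.2 -0.1  0.3] 0.394 [-0.08  0.35  1.33 -0.    1.46 -0.14]
[ 0.1442 -0.001   0.0091  0.0689  0.2324  0.1521]
394.65833333333336 262.21666666666664 240 254
[286.77176195 207.68808851]
[287.06842075 180.46096779]
```

View pics/w1.png

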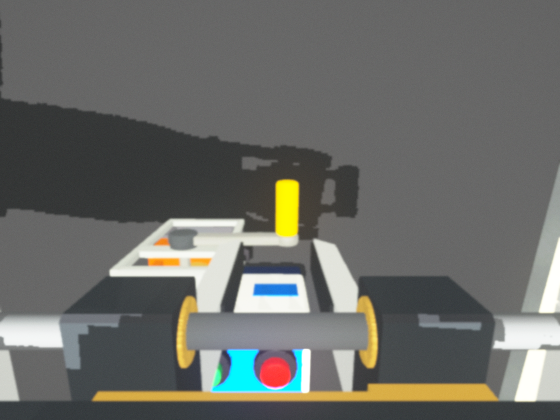

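The red button is back at its original pixels (394.7, 262.2). The wrist view shows the yellow grip centred at (287,208), where the prediction put it, and midway between the fingers. I descend and grip.

drive_tool --pt "0 -0.001 0.009 0 0.2 0.15" --pt "0.05 -0.001 0.009 0 0.2 0.15" --pt "0.1 -0.001 0.009 0 0.2 0.15" --pt "0.13 -0.001 0.009 0 0.2 0.15" --pt "0.144 -0.001 0.009 0 0.2 0.15" --pt "0.144 -0.001 0.009 0 0.2 0.15" --pt "0.144 -0.001 0.009 0 0.2 0.15" --hand 0

```text
clock: 5.62
position: [0.5983, -0.0088, 0.1176]
tcp_rot: [0.708, -0.024, 0.706, 0.024]
force: [0.7, -0.1, -0.0]
gripper_width: 0.501
```

drive_tool --pt "0 0 0 0 0 0" --pt "0 0 0 0 0 0" --pt "0 0 0 0 0 0" --pt "0 0 0 0 0 0" --pt "0 0 0 0 0 0" --pt "0 0 0 0 0 0" --hand 1 --squeeze 30

```text
clock: 6.38
position: [0.5976, -0.0088, 0.1179]
tcp_rot: [0.707, -0.024, 0.706, 0.024]
force: [-6.9, 0.2, 4.9]
gripper_width: 0.201
```

```bash
cat > arc.py <<'E'
from go import *
# rows along the lever arc: lever th (deg) above, tool tilt
yaw=-1.5055; ey=np.array([-np.sin(yaw),np.cos(yaw),0]); ez=np.array([0,0,1.]); cam=np.array([.5029,-.0152,.138])
def tgt(th,tilt):
    a=np.radians(th-.0297*57.3); t=np.radians(tilt)
    g=cam+.095*(np.cos(a)*ey+np.sin(a)*ez)
    return g+.019*(-np.cos(t)*ez+np.sin(t)*ey)
if __name__=='__main__':
    s=readout.state(); print(s['clock'],s['position'].round(4),s['force'].round(1),round(s['gripper_width'],3),s['joint_positions'].round(2))
    for k in sys.argv[1:]:
        th,ti=map(float,k.split(',')); print(k,delta(tgt(th,ti),ti).round(4).tolist())
E
python3 arc.py 0,0 7,3 14,6 21,9 28,12 35,15 42,18 49,21 56,24
```

```text
6.375 [ 0.5976 -0.0088  0.1179] [-6.9  0.2  4.9] 0.201 [-0.08  0.49  1.48 -0.    1.18 -0.14]
0,0 [0.0017, -0.0002, 0.0, 0.0871, 0.052, 0.0157]
7,3 [-0.0099, -0.0002, 0.0007, 0.0875, -2.948, 0.0134]
14,6 [-0.0215, -0.0002, -0.0001, 0.0878, -5.948, 0.0111]
21,9 [-0.0328, -0.0002, -0.0023, 0.0881, -8.948, 0.0088]
28,12 [-0.0437, -0.0002, -0.0058, 0.0884, -11.948, 0.0065]
35,15 [-0.054, -0.0002, -0.0106, 0.0886, -14.948, 0.0042]
42,18 [-0.0635, -0.0002, -0.0166, 0.0888, -17.948, 0.0019]
49,21 [-0.0722, -0.0001, -0.0236, 0.089, -20.948, -0.0005]
56,24 [-0.08, -0.0001, -0.0317, 0.0891, -23.948, -0.0028]
```

Grip held (opening 18.9 mm). Now I swing the lever along the arc, first half.

drive_tool --pt "-0.0116 0 0.0007 0 -3 0" --pt "-0.0232 0 0 0 -6 0" --pt "-0.0345 0 -0.0022 0 -9 0" --pt "-0.0453 0 -0.0056 0 -12 0" --pt "-0.0556 0 -0.0103 0 -15 0" --pt "-0.0651 0 -0.0161 0 -18 0" --pt "-0.0737 0 -0.023 0 -21 0" --pt "-0.0815 0 -0.031 0 -24 0" --pt "-0.0815 0 -0.031 0 -24 0"

```text
clock: 7.5
position: [0.5669, -0.0106, 0.2008]
tcp_rot: [0.84, -0.018, 0.542, 0.028]
force: [6.3, 3.7, -0.4]
gripper_width: 0.205
```

```bash
python3 arc.py 56,24 63,27 70,30 77,33 84,36 88,38 91.7,40; python3 -c "
from h import *
d=snap('side','s4.png')['image'];cv2.imwrite('pics/c4.png',cv2.resize(d[120:330,220:500],None,fx=2.5,fy=2.5)[:,:,::-1])"
```

```text
7.5 [ 0.5669 -0.0106  0.2008] [ 6.3  3.7 -0.4] 0.205 [-0.12  0.12  1.81  0.11  0.8  -0.24]
56,24 [0.0023, -0.0004, -0.0022, 0.0814, 0.2965, -0.0228]
63,27 [-0.0074, -0.0004, -0.0076, 0.0808, -2.7035, -0.0249]
70,30 [-0.0163, -0.0003, -0.0141, 0.0801, -5.7035, -0.027]
77,33 [-0.0242, -0.0003, -0.0217, 0.0794, -8.7035, -0.0291]
84,36 [-0.0312, -0.0003, -0.0302, 0.0787, -11.7035, -0.0312]
88,38 [-0.0346, -0.0003, -0.0353, 0.0782, -13.7035, -0.0326]
91.7,40 [-0.0375, -0.0003, -0.0401, 0.0777, -15.7035, -0.034]
```

View pics/c4.png

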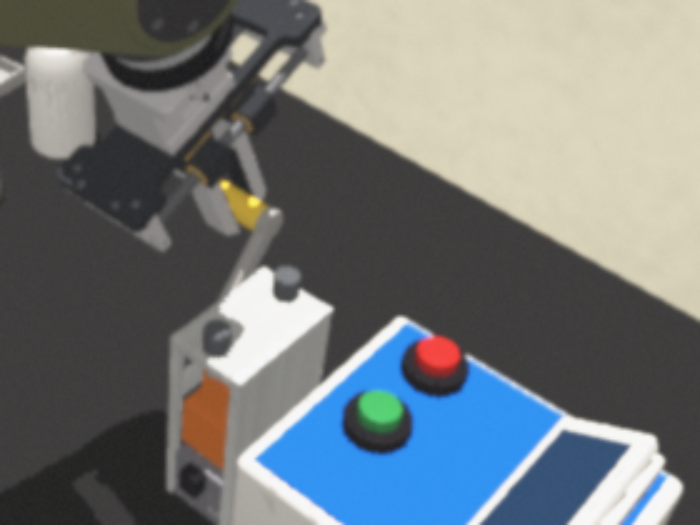

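The lever follows: its end is held in the jaws at crop (245,205), with the arm at about 55°. I continue to upright.

drive_tool --pt "-0.0085 0 -0.0076 0 -2.7 0" --pt "-0.0175 0 -0.0141 0 -5.7 0" --pt "-0.0255 0 -0.0217 0 -8.7 0" --pt "-0.0325 0 -0.0302 0 -11.7 0" --pt "-0.036 0 -0.0353 0 -13.7 0" --pt "-0.039 0 -0.0401 0 -15.7 0" --pt "-0.039 0 -0.0401 0 -15.7 0" --pt "-0.039 0 -0.0401 0 -15.7 0"

```text
clock: 8.55
position: [0.5175, -0.0138, 0.225]
tcp_rot: [0.908, -0.014, 0.417, 0.03]
force: [5.7, 11.2, 20.5]
gripper_width: 0.203
```

```bash
python3 arc.py 91.7,40; python3 -c "
from h import *
d=snap('side','s5.png');w=snap('wrist','w5.png');t=snap('top','t5.png')
from arc import *
ex=np.array([np.cos(yaw),np.sin(yaw),0])
off={'end':.0295,'grip':0,'tip':-.025}
for n,x,D in (('side',d,(220,120,2.5)),('wrist',w,(0,0,1)),('top',t,(280,130,4))):
  for th in (80,91.7,103):
    a=np.radians(th-1.7); print(n,th,{k:((proj(x,cam+.095*(np.cos(a)*ey+np.sin(a)*ez)+o*ex)-D[:2])*D[2]).round(1).tolist() for k,o in off.items()})
  print('axis', ((proj(x,cam+.0295*ex)-D[:2])*D[2]).round(1))
cv2.imwrite('pics/c5.png',cv2.resize(d['image'][120:330,220:500],None,fx=2.5,fy=2.5)[:,:,::-1])
"
```

```text
8.55 [ 0.5175 -0.0138  0.225 ] [ 5.7 11.2 20.5] 0.203 [-0.18 -0.13  2.1   0.34  0.5  -0.49]
91.7,40 [0.0034, -0.0004, -0.0061, 0.1014, 0.6197, 0.0141]
side 80 {'end': [229.1, 229.9], 'grip': [194.9, 209.4], 'tip': [167.0, 192.6]}
side 91.7 {'end': [209.3, 241.7], 'grip': [174.9, 220.6], 'tip': [146.9, 203.4]}
side 103 {'end': [189.3, 258.0], 'grip': [154.9, 236.2], 'tip': [126.9, 218.5]}
axis [203.2 346.3]
wrist 80 {'end': [288.0, 306.0], 'grip': [288.5, 257.5], 'tip': [289.0, 213.6]}
wrist 91.7 {'end': [263.8, 319.0], 'grip': [263.4, 267.4], 'tip': [263.1, 220.3]}
wrist 103 {'end': [232.5, 330.4], 'grip': [230.8, 275.9], 'tip': [229.3, 226.0]}
axis [183.7 266.4]
top 80 {'end': [267.4, 394.2], 'grip': [211.6, 397.8], 'tip': [164.4, 400.8]}
top 91.7 {'end': [270.7, 430.6], 'grip': [214.7, 434.1], 'tip': [167.2, 437.1]}
top 103 {'end': [272.9, 466.0], 'grip': [216.9, 469.5], 'tip': [169.5, 472.5]}
axis [249.3 434. ]
```

View pics/c5.png

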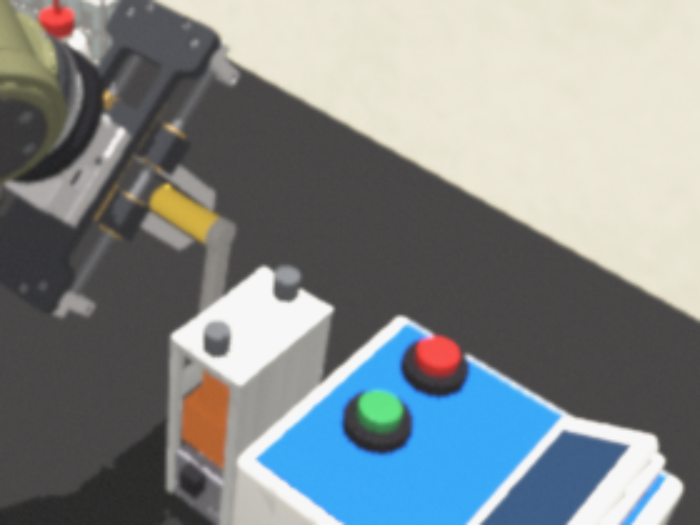

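View pics/w5.png

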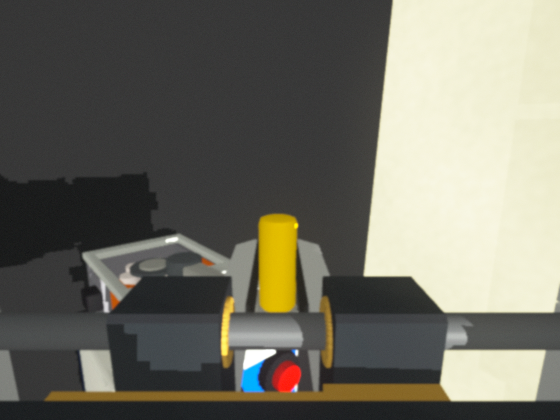

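The side view puts the lever's end at (222,233) and the wrist view puts the grip tip at x=278. Both give about 85°, so it is roughly 7° short because the rod rolled in the pads. I turn tool and lever together rigidly about the camshaft for the remaining 7°, so that it does not roll further.

drive_tool --pt "-0.0025 0 -0.0025 0 -2.3 0" --pt "-0.005 0 -0.005 0 -4.7 0" --pt "-0.0076 0 -0.0076 0 -7 0" --pt "-0.0076 0 -0.0076 0 -7 0" --pt "-0.0076 0 -0.0076 0 -7 0" --squeeze 40

```text
clock: 9.32
position: [0.5071, -0.0144, 0.2265]
tcp_rot: [0.932, -0.013, 0.361, 0.031]
force: [5.6, 2.4, -0.7]
gripper_width: 0.202
```

```bash
cat > meas.py <<'E'
from arc import *
n=sys.argv[1]
ex=np.array([np.cos(yaw),np.sin(yaw),0])
def pt(th,o,r=.095):
    a=np.radians(th-1.7); return cam+r*(np.cos(a)*ey+np.sin(a)*ez)+o*ex
s=snap('side',f's{n}.png');w=snap('wrist',f'w{n}.png');t=snap('top',f't{n}.png')
for nm,x,D in (('side',s,(270,140,5)),('wrist',w,(0,0,1))):
  for th in (80,91.7,103): print(nm,th,{k:((proj(x,pt(th,o))-D[:2])*D[2]).round(1).tolist() for k,o in dict(arm_front=.0225,tip=-.025).items()})
def yel(d):
    h=cv2.cvtColor(d['image'],cv2.COLOR_RGB2HSV); m=((h[...,0]>20)&(h[...,0]<33)&(h[...,1]>180)&(h[...,2]>60)).astype(np.uint8)
    k,l,st,c=cv2.connectedComponentsWithStats(m); i=1+st[1:,4].argsort()[::-1][:3]; return [(st[j].tolist(),c[j].round(1).tolist()) for j in i]
print('yel w',yel(w)); print('yel s',yel(s))
a=cv2.resize(s['image'][140:240,270:390],(600,500),interpolation=cv2.INTER_CUBIC)
cv2.imwrite(f'pics/c{n}.png',a[:,:,::-1])
E
python3 meas.py 6; python3 arc.py 91.7,47
```

```text
side 80 {'arm_front': [191.8, 349.9], 'tip': [84.0, 285.3]}
side 91.7 {'arm_front': [152.0, 373.2], 'tip': [43.8, 306.7]}
side 103 {'arm_front': [111.9, 405.5], 'tip': [3.7, 337.1]}
wrist 80 {'arm_front': [297.6, 287.6], 'tip': [299.1, 209.9]}
wrist 91.7 {'arm_front': [278.4, 300.2], 'tip': [278.8, 216.6]}
wrist 103 {'arm_front': [251.6, 311.8], 'tip': [250.2, 222.9]}
yel w [([258, 214, 40, 99, 3663], [277.1, 261.9]), ([226, 298, 5, 12, 27], [228.3, 303.2]), ([327, 353, 4, 8, 13], [328.7, 355.9])]
yel s []
9.475 [ 0.5072 -0.0144  0.2264] [4.2 2.2 0.1] 0.203 [-0.21 -0.19  2.2   0.58  0.37 -0.74]
91.7,47 [0.0114, -0.0005, 0.0017, 0.1197, 0.6898, -0.0045]
```

View pics/c6.png

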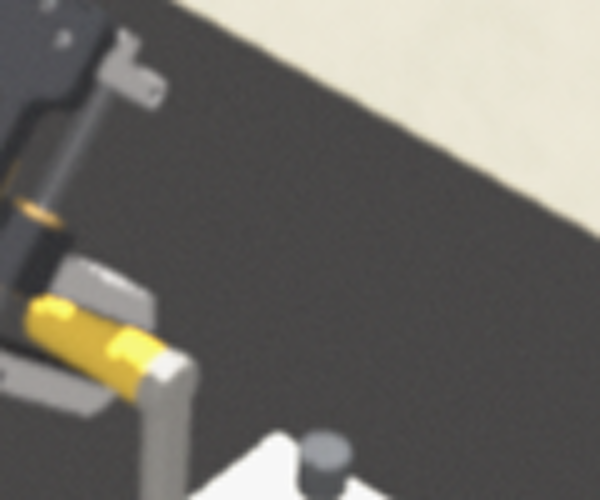

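The wrist view has the grip centreline at 277.1 px against 278.6 for 91.7°, so about 92°. The side view has the arm/grip corner at (148,370) against (152,373), which agrees. The lever is upright within about 1°. I check that it holds steady, then hand in.

```bash
python3 - <<'E'
from h import *
for i in range(12): d=vision.grab_frame('wrist')
h=cv2.cvtColor(d['image'],cv2.COLOR_RGB2HSV);m=((h[...,0]>20)&(h[...,0]<33)&(h[...,1]>180)&(h[...,2]>60)).astype(np.uint8)
k,l,st,c=cv2.connectedComponentsWithStats(m);i=1+st[1:,4].argmax();print(st[i],c[i])
s=readout.state();print(s['clock'],s['position'].round(4),s['force'].round(1),s['gripper_width'])
if np.hypot(*(c[i]-[277.1,261.9]))<1.5: print(order.sign_off())
E
```

```text
[ 258  214   40   99 3663] [277.10810811 261.999454  ]
10.075 [ 0.5072 -0.0144  0.2264] [ 5.4  2.7 -0.1] 0.20230884015656914
the job is handed in; nothing more can be done
None
```

The stop button has been pressed and released, and the cam lever is upright with the gripper still holding it. I handed the job in at about 10 s of the 48 s.

- **Stop button:** I pressed it until it bottomed. The fingertips stopped at 157.6 mm and the force rose to 15 N without them going lower. After I lifted off, the camera showed the button back at its original position.
- **Cam lever:** I swung it up along its arc. The first try stopped at about 85°, because the yellow grip rolled roughly 9 mm toward the fingertips. I corrected this by turning the tool and lever together the last 7°.
- **Last checks:**
  - The wrist and side views agree the lever is at about 92°, where 91.7° is upright.
  - It did not move over 0.6 s of holding at a 40 N grip.
  - The grip sits about 8 mm from the fingertips instead of the intended 19 mm.
  - I judged the jaw's height only from the lever angle and did not measure it.
- **Left alone:** I did not touch the green button or the other things on the bench.

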